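# Close, pin and hold a clamshell brazing jig

## Robot

A 7-joint arm with a two-finger parallel gripper is mounted at the origin on the work surface. World frame = base frame: x ahead of the robot, y to its left, z up, the work surface at z = 0. Lengths are in m, angles in rad, forces in N, time in s.
With the tool pointing down it reaches from about 0.425 to 0.975 m from the base axis. Payload 16.7 kg.
Tool frame: the origin (TCP) lies on the mounting face of the last link; the fingertips stand 173 mm ahead of it and the grasp point (between the pads) lies 155 mm ahead of it (arm.grip_depth is the z of the grasp point in the tool frame, in m); z points along the fingers, y is the line along which they close (so a half turn about z gives the same grasp; the last joint's range is limited). The gripper opens to 85 mm and grips with 20 to 120 N. Pads are 22 mm wide; open, the fingers measure 114 mm over their backs; the gripper's body (76 mm by 85 mm) begins 54 mm behind the grasp point. The pads swing forward as they close: fully open they stand 13 mm farther back than shut.
Start: joints at [-1.498, 0.426, 0.074, 1.606, -0.034, 1.111, -0.067], TCP at [0.149, 0.658, 0.405] pointing down, gripper open.
Joint ranges: [-2.85, 2.85], [-0.5, 2.14], [-1.23, 1.37], [0.21, 2.46], [-1.02, 4.16], [0.16, 2.05], [-2.73, 2.73]. Speed limits (rad/s): [1.89, 1.89, 2.39, 2.39, 3.01, 3.01, 3.01].

## Interface

Orientations are given as a unit quaternion [w, x, y, z].
In Python, from cell import arm gives the robot as it stands.
- The arm moves only by the tool step_arm, never from a script. Its argument "moves" is a list of rows, each a list of 2 entries, a list of its own where there are three numbers: the shift along the tool's x, y, z in cm, then the turn, a rotation vector about the tool's x, y, z in degrees. A call has exactly 8 rows; each row is the pose to reach, as a shift and turn from the pose commanded when the call began, along the tool's axes at that moment; what a row does not reach only later rows make up. A row lasts 1/8 s, in which the tool goes at most 62.5 mm and 10.7 degrees, less where a joint would pass 70% of its speed; a pose out of reach is approached as far as the arm can. A call with a gripper value outside its range is refused whole. "grip" is the opening, from 0 (shut) to 1 (fully open), set as the call begins (left out, the last holds). The fingers move at their own pace and stop on an object; "newtons" is the grip in N (left out, the last holds). Time passes only in rows, so rows that repeat a pose let the fingers close, or fill a call up. It gives the time, the measured TCP pose, the force, the opening and the grip force at its end, in the units of the state.
- arm.sense(): the state, without advancing time (a new reading comes with each control period).
- arm.read_camera(name): name is "side" or "top"; returns (picture, depth): 384x512x3 uint8, red, green, blue; 384x512 float32, m along the optical axis (not along the pixel's ray), 0 where there is no reading.
- arm.camera_model(name): a dict with "fx", "fy", "cx", "cy" (pixels), "k1" (the pictures are not rectified: a ray, as slopes to the right and down, at radius r is drawn at 1 + k1 r^2 times it, then the intrinsics apply), "camera_from_world" (4x4, takes a point from world to camera coordinates). Camera axes: x right, y down, z forward; pixel columns grow to the right and rows downward; lengths in m; the calibration is good to about 2 mm. A picture is of the moment at which its call begins. camera_model takes no time and is no camera call.
- arm.job_done(): hands the job in; it is judged then, once.
The state is a dict: "t": time; "q": joint angles; "qd": joint speeds; "joint_efforts": joint torques, N m; "position": TCP position; "eef_rot": TCP orientation; "contact_force": force on the tool from outside, world axes, zero at the start; "moment": the same for the moment, N m; "opening": finger opening in m; "finger_force": force on a finger pad.
Only numpy, scipy, OpenCV 4.12 (cv2) and the standard library are available. Lean on these libraries where they do the work, as an engineer would, in place of code of your own. Each camera call takes 0.05 s, during which the arm holds its last target. There are 200 camera calls.

## Task

Turn the brass fitting in the open jig, in its round nest, so that its bare steel nipple points to the jig's front (away from the robot) and parallel to the hinge; then swing the yellow upper half shut over it. Take the red-handled locking pin from its wooden stand and push it down through the aligned holes of both halves until its collar presses the upper half fully shut against the spring. Finish while still gripping the pin by its handle and pressing it down, so the jig stays shut; leave the other things on the bench where they are.

Things in the scene. Friction and masses are not known exactly. Their poses are not given: they have to be found in the camera images.
- jig: Clamshell jig fixed on the bench, front (own -x) away from the robot within 0.35 rad. Origin on the bench under the nest's centre; own z up, hinge on own +y side (to the right). Dark base plate 160 (x) by 250 (y) by 12 mm; blue lower half 130 by 165 mm, top face 32 mm above the bench, with a round nest 43 mm wide at the origin and a pin hole at y = -50 mm. Hinge lugs at y = 98 mm reach 48 mm above the bench.
- leaf (a joint): Hinge of the yellow upper half: 0 shut (level), pi/2 upright; starts at 1.7 to 1.9 rad, leaning out over the jig's +y side. Damped: pushed past upright (under 5 N near its free edge) it sinks by itself in 1 to 2 s onto a spring plunger, at about 0.07 rad, 10 mm open at the pin hole. From there to 0 takes 3 to 6 N at the pin hole; let go, it springs back.
- leaf_hinge (a point): Middle of the hinge axis, 40 mm above the bench, y = 95 mm of the jig; axis along the jig's x. Turns with the upper half: own -y to its free edge, z out of its upper face. That half: plate 110 mm wide, 12 mm thick (axis in its mid-plane), reaching 175 mm from the axis; window 85 (x) by 45 mm centred 95 mm from the axis, for the fitting to stand through; a fitting left crosswise blocks it.
- leaf_hole (a point): Centre of the pin hole in the upper half, at its upper (outer) face, 145 mm from the hinge axis. Hole 16 mm wide, 12 mm deep, chamfered. When the half is fully shut this point lies right above lower_hole, 46 mm above the bench.
- lower_hole (a point): Centre of the mouth of the pin hole in the blue lower half, 32 mm above the bench; hole 15 mm wide and 20 mm deep, vertical, chamfered. Axes as the jig's.
- nest (a point): Centre of the nest's floor in the lower half, 12 mm above the bench. Axes as the jig's.
- fitting_center (a point): Centre of the brass fitting's block, 50 (x) by 26 (y) by 43 mm, 54.5 mm above the bench (top 76, underside 33). It stands loose by a round 40 mm foot in the nest and turns on the spot; grip the block across 26 mm. Own z up; own -x: bare steel nipple; +x: finished copper collar. Starts 0.9 to 1.45 rad anticlockwise (from above) of its goal: own x along the jig's x, nipple to the front.
- fitting_nipple (a point): End of the fitting's bare steel nipple (14 mm thick, 12 mm long), 37 mm from the fitting's vertical axis, 58 mm above the bench.
- pin_center (a point): Locking pin, upright in its wooden stand: centre of its red round handle, 22 mm wide, 32 mm high, 56 mm above the bench at the start. Below it a steel collar 28 mm wide, 4 mm thick, underside 20 mm below this point, then a shank 12 mm thick, 30 mm long, tapered foot. Own z up along the pin. About 0.11 kg.
- pin_tip (a point): Lower end of the pin's shank, 50 mm below pin_center along the pin. When the pin is fully home, its collar on the shut upper half, the tip lies 16 mm above the bench.
- pin_stand: Wooden stand of the pin, fixed, 60 by 60 by 36 mm, with a vertical 15 mm hole in its middle in which the pin stands, collar on its top. Origin at the centre of its underside. To the jig's -y side.
- flux_jar: Flux jar, 60 mm wide, 85 mm high, beyond the jig; leave alone. Origin at its underside.
- wrench: Wrench lying beyond the jig; leave alone.
- brush: Brush lying on the right; leave alone.
- collar: Loose steel ring, 44 mm wide, 18 mm high, on the left, near the robot; leave alone.
- spare0: Spare brass fitting in the blue tray on the right, 26 mm high; leave alone.
- spare1: Another spare brass fitting in the blue tray; leave alone.
Things that resemble listed ones, but are neither listed nor needed, are in the scene too. Leave any blue, green or pink look-alike of the part that bears fitting_center alone.

How it is judged:
By the outcome, as a careful person would: the job done as asked, in the order asked, and still so for the second after the job is handed in, while the arm keeps its last pose, push and grip.
It also fails if it takes over 70 s, if anything falls off the work surface, if the arm or the gripper's body presses on something with over 40 N, if the wrist force passes 120 N, or if a joint passes its speed limit or range.

## Working session

There is one attempt and no reset: what is moved stays moved. The work goes in short steps, Python scripts to look and compute and a tool call to move; the robot and the scene stay as the last step left them, time stands still between calls to the robot, and variables do not carry over. Pictures are saved under pics/ and viewed, at most 10 in all, crops included, and the job is handed in when it is done.

Besides the shell and the picture viewer there is one more tool, called in YAML: its name, and indented under it one key for each argument. step_arm: Moves the arm, as the interface text tells. Its arguments: {"type":"object","properties":{"moves":{"type":"array"},"grip":{"type":"number"},"newtons":{"type":"number"}},"required":["moves"]}

```bash
mkdir -p pics; ls; cat > h.py <<'E'
import numpy as np,cv2
from cell import arm
from scipy.spatial.transform import Rotation as R
def cloud(name,save=None):
    p,d=arm.read_camera(name); m=arm.camera_model(name)
    if save: cv2.imwrite(save,p[:,:,::-1])
    K=np.array([[m['fx'],0,m['cx']],[0,m['fy'],m['cy']],[0,0,1]],float)
    v,u=np.mgrid[:384,:512]
    s=cv2.undistortPoints(np.stack([u,v],-1).reshape(-1,1,2).astype(np.float64),K,np.array([m['k1'],0,0,0.])).reshape(384,512,2)
    T=np.linalg.inv(np.array(m['camera_from_world']))
    c=np.dstack([s*d[...,None],d])
    w=c@T[:3,:3].T+T[:3,3]; w[d==0]=np.nan
    return p,w
def tool():
    s=arm.sense(); q=s['eef_rot']; return np.array(s['position']),R.from_quat([q[1],q[2],q[3],q[0]]),s
E
python3 - <<'E'
from h import *
for n in('top','side'):
    p,w=cloud(n,f'pics/{n}0.png'); np.savez(f'{n}0.npz',p=p,w=w)
P,r,s=tool();print(P,r.as_matrix().round(3),s)
E
```

```text
pics
[0.14913614 0.65815386 0.40406791] [[-0.975  0.221 -0.   ]
 [ 0.221  0.975 -0.001]
 [-0.    -0.001 -1.   ]] {'t': 0.1, 'q': array([-1.49750655,  0.42669942,  0.07388836,  1.60652863, -0.03410364,
        1.11081288, -0.06710174]), 'qd': array([ 2.93638487e-04, -2.67116137e-03,  1.51832703e-03, -1.72108069e-03,
        8.64606531e-05,  5.64547918e-04,  9.13443359e-04]), 'joint_efforts': array([ 6.47112174e-03, -9.51514649e+01,  3.76987964e+00, -4.64398420e+01,
        1.96040509e-02,  6.32614101e-03, -6.84984954e-06]), 'position': array([0.14913614, 0.65815386, 0.40406791]), 'eef_rot': array([-1.76873835e-05,  1.11197797e-01,  9.93798117e-01, -5.93658624e-04]), 'contact_force': array([-0.07495451, -0.30009768,  0.95943451]), 'moment': array([0.0320457 , 0.0072822 , 0.00232305]), 'finger_force': 0.0, 'opening': 0.08539115298286944}
```

View pics/top0.png

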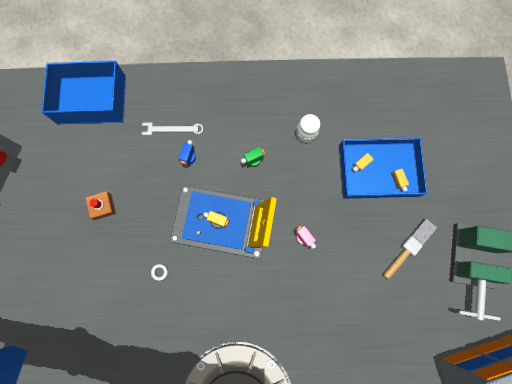

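View pics/side0.png

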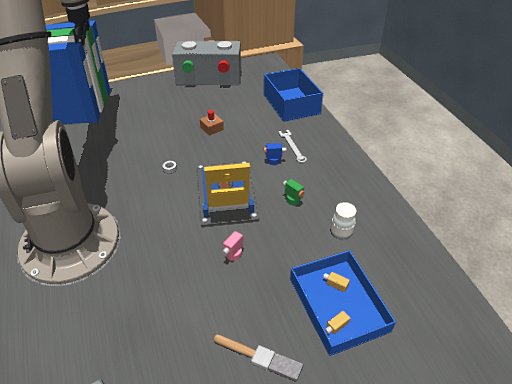

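The top view shows the jig at about (222,221), the fitting at (215,219) with its nipple pointing left, the leaf at (264,222), and the pin in its stand at (98,204). The side view agrees with this.

```bash
python3 - <<'E'
from h import *
z=np.load('top0.npz');p,w=z['p'],z['w']
cv2.imwrite('pics/c0.png',cv2.resize(p[180:265,165:285],None,fx=6,fy=6,interpolation=cv2.INTER_CUBIC)[:,:,::-1])
hsv=cv2.cvtColor(p,cv2.COLOR_RGB2HSV); H,S,V=[hsv[...,i].astype(int) for i in range(3)]
v,u=np.mgrid[:384,:512]
def box(a,b,c,d): return (u>=a)&(u<=b)&(v>=c)&(v<=d)
Z=w[...,2]
blue=box(170,275,180,262)&(abs(H-110)<12)&(S>120)&(abs(Z-.032)<.006)
print('blue',blue.sum(),np.median(Z[blue]),cv2.minAreaRect((w[blue][:,:2]*1000).astype(np.float32)))
plate=box(165,285,180,265)&(Z>.006)&(Z<.05)
print('plate',cv2.minAreaRect((w[plate][:,:2]*1000).astype(np.float32)))
f=box(198,235,205,235)&(Z>.066)
q=w[f];print('fit',f.sum(),np.median(Z[f]),q.mean(0),cv2.minAreaRect((q[:,:2]*1000).astype(np.float32)))
c=q[:,:2]-q[:,:2].mean(0);print(np.degrees(np.arctan2(*np.linalg.svd(c,full_matrices=0)[2][0][::-1])))
l=box(245,285,190,255)&(Z>.06)
q=w[l];print('leaf',q.min(0),q.max(0)); e=q[q[:,2]>q[:,2].max()-.02]; print('edge',e.mean(0),cv2.minAreaRect((e[:,:2]*1000).astype(np.float32)))
r=box(80,120,185,225)&((H<8)|(H>172))&(S>150)&(Z>.055)
print('pin',r.sum(),w[r].mean(0),w[r].min(0),w[r].max(0))
st=box(80,120,185,225)&(abs(Z-.036)<.005);print('stand',cv2.minAreaRect((w[st][:,:2]*1000).astype(np.float32)))
E
```

```text
blue 2577 0.032251423081434805 ((461.34332275390625, 36.57653045654297), (181.41464233398438, 134.51318359375), 77.67585754394531)
plate ((465.20196533203125, 14.26214599609375), (314.7195129394531, 221.89540100097656), 88.49676513671875)
fit 210 0.07606830231728762 [0.46316635 0.03731926 0.07538817] ((465.359619140625, 41.56127166748047), (66.66438293457031, 26.213327407836914), 67.97022247314453)
68.48022679925595
leaf [ 0.38178262 -0.10729664  0.06038973] [ 0.49753399 -0.043541    0.21581995]
edge [ 0.43581542 -0.08870465  0.20944957] ((436.9334411621094, -88.74273681640625), (15.783723831176758, 110.06188201904297), 77.98771667480469)
pin 67 [0.51226176 0.36216695 0.06971686] [0.50275735 0.35376875 0.05514671] [0.52253446 0.37372243 0.07700653]
stand ((513.8152465820312, 364.4053039550781), (60.94973373413086, 63.581172943115234), 15.031490325927734)
```

View pics/c0.png

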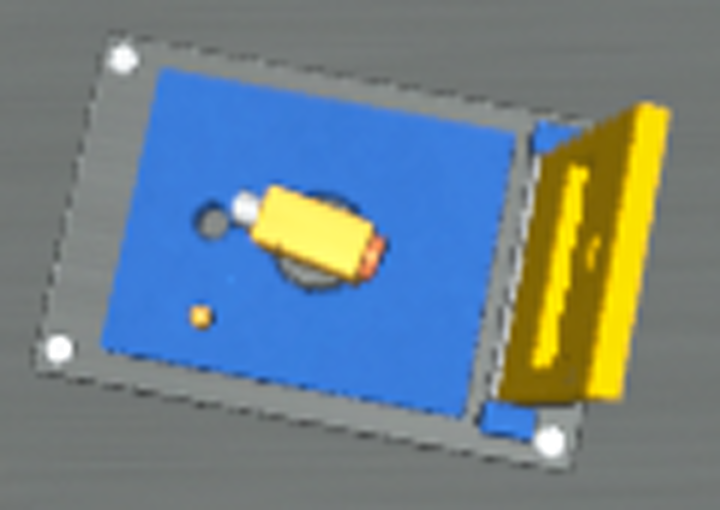

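step_arm:
  moves:
    - [[-4,-3.7,0.5],[0,0,10]]
    - [[-8,-7.3,1],[0,0,20]]
    - [[-12,-11,1.5],[0,0,30]]
    - [[-16,-14.7,2],[0,0,40]]
    - [[-20,-18.3,2.5],[0,0,50]]
    - [[-24.3,-22,3],[0,0,60]]
    - [[-28.5,-25.7,3.5],[0,0,70]]
    - [[-32.4,-29.4,4],[0,0,80]]
  grip: 1
  newtons: 40

```text
t: 1.1
position: [0.401, 0.2982, 0.3646]
eef_rot: [-0.0, 0.726, 0.688, 0.0]
contact_force: [0.5, 0.6, -1.2]
opening: 0.0854
finger_force: 0.0
```

```bash
python3 - <<'E'
from h import *
z=np.load('top0.npz');p,w=z['p'],z['w']
hsv=cv2.cvtColor(p,cv2.COLOR_RGB2HSV); H,S,V=[hsv[...,i].astype(int) for i in range(3)]
v,u=np.mgrid[:384,:512]; Z=w[...,2]
f=(u>=205)&(u<235)&(v>205)&(v<232)&(Z>.0735)&(Z<.079)&(H>15)&(H<32)&(S>100)
q=w[f,:2];print('block',f.sum(),q.mean(0),cv2.minAreaRect((q*1000).astype(np.float32)))
c=q-q.mean(0);vv=np.linalg.svd(c,full_matrices=0)[2][0];print(np.degrees(np.arctan2(vv[1],vv[0])))
# hole: ray at z=.032
m=arm.camera_model('top');T=np.linalg.inv(np.array(m['camera_from_world']))
K=np.array([[m['fx'],0,m['cx']],[0,m['fy'],m['cy']],[0,0,1]])
dark=(u>195)&(u<206)&(v>211)&(v<224)&(S<110)&(V<130);print(dark.sum(),u[dark].mean(),v[dark].mean())
s=cv2.undistortPoints(np.array([[[u[dark].mean(),v[dark].mean()]]]),K,np.array([m['k1'],0,0,0.]))[0,0]
d=T[:3,:3]@[*s,1];print('hole',T[:3,3]+d*(.032-T[2,3])/d[2])
# blue main edges in jig frame with yaw
blue=(u>170)&(u<254)&(v>180)&(v<262)&(abs(H-110)<12)&(S>120)&(abs(Z-.032)<.006)
r=cv2.minAreaRect((w[blue,:2]*1000).astype(np.float32));print('blue',r)
P,r,s=tool();print(P,r.as_matrix().round(3),s['q'].round(2),s['t'])
E
```

```text
block 157 [0.46368733 0.03917395] ((463.7463073730469, 38.74091339111328), (47.497249603271484, 25.13096046447754), 68.55297088623047)
-111.843640570617
7 200.28571428571428 216.42857142857142
hole [0.47425677 0.08620154 0.032     ]
blue ((461.34332275390625, 36.57653045654297), (181.41464233398438, 134.51318359375), 77.67585754394531)
[0.40096529 0.29821882 0.36458637] [[ 0.054  0.999  0.   ]
 [ 0.999 -0.054  0.   ]
 [ 0.     0.    -1.   ]] [-1.2   0.19  0.49  2.06 -0.11  0.92 -0.7 ] 1.1
```

step_arm:
  moves:
    - [[-5.2,1.5,1.5],[0,0,4]]
    - [[-10.4,3.1,3],[0,0,8]]
    - [[-15.6,4.7,4.5],[0,0,12]]
    - [[-20.6,6.2,6],[0,0,16]]
    - [[-25.6,7.7,6.5],[0,0,18.5]]
    - [[-25.6,7.7,8],[0,0,18.5]]
    - [[-25.6,7.7,11],[0,0,18.5]]
    - [[-25.6,7.7,14],[0,0,18.5]]

```text
t: 2.1
position: [0.4646, 0.0411, 0.2237]
eef_rot: [-0.0, 0.825, 0.565, 0.0]
contact_force: [0.9, 0.6, -0.5]
opening: 0.0853
finger_force: 0.0
```

```bash
python3 - <<'E'
from h import *
P,r,s=tool();print(P,r.as_matrix().round(4),s['q'].round(2),s['contact_force'])
print('err tool cm',r.inv().apply(np.array([.4637,.0385,.214])-P)*100)
y=r.as_matrix()[:,1];print(np.degrees(np.arctan2(y[1],y[0])))
p,w=cloud('side','pics/s1.png')
cv2.imwrite('pics/s1c.png',cv2.resize(p[100:250,150:310],None,fx=4,fy=4)[:,:,::-1])
E
```

```text
[0.46459186 0.04107916 0.22367784] [[ 3.620e-01  9.322e-01  1.000e-04]
 [ 9.322e-01 -3.620e-01  2.000e-04]
 [ 2.000e-04 -0.000e+00 -1.000e+00]] [-0.69  0.41  0.55  2.24 -0.39  0.59 -0.22] [ 0.93876264  0.62636456 -0.51664635]
err tool cm [-0.2729097   0.01022436  0.96772734]
-21.220174539137194
```

View pics/s1c.png

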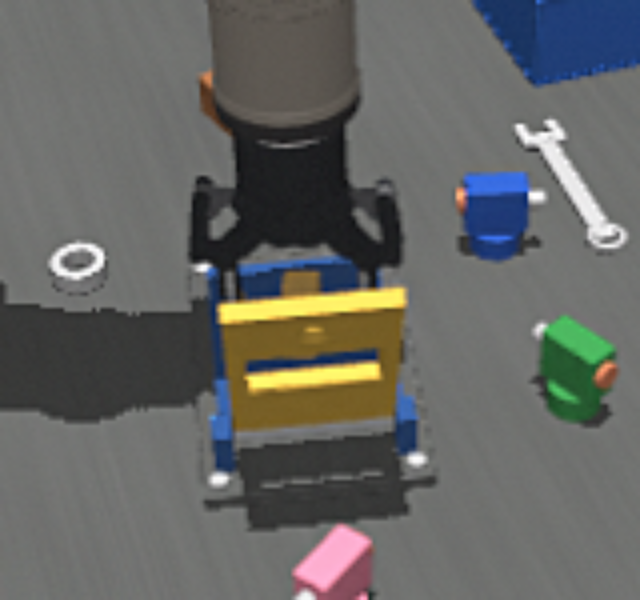

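The open fingers straddle the brass block at about (300,280) in the crop, clear of the leaf. Next I lower and grip.

step_arm:
  moves:
    - [[-0.1,0,0.5],[0,0,0]]
    - [[-0.2,0,0.9],[0,0,0.3]]
    - [[-0.2,0,0.9],[0,0,0.3]]
    - [[-0.2,0,0.9],[0,0,0.3]]
    - [[-0.2,0,0.9],[0,0,0.3]]
    - [[-0.2,0,0.9],[0,0,0.3]]
    - [[-0.2,0,0.9],[0,0,0.3]]
    - [[-0.2,0,0.9],[0,0,0.3]]
  grip: 0
  newtons: 25

```text
t: 3.15
position: [0.4642, 0.0388, 0.2163]
eef_rot: [-0.0, 0.827, 0.562, 0.001]
contact_force: [-2.1, -0.4, 8.2]
opening: 0.0259
finger_force: 31.0
```

step_arm:
  moves:
    - [[0,0,0],[0,0,8]]
    - [[0,0,0],[0,0,18]]
    - [[0,0,0],[0,0,28]]
    - [[0,0,0],[0,0,38]]
    - [[0,0,0],[0,0,48]]
    - [[0,0,0],[0,0,58]]
    - [[0,0,0],[0,0,68]]
    - [[0,0,0],[0,0,76]]

```text
t: 4.15
position: [0.4645, 0.0395, 0.2164]
eef_rot: [-0.001, 0.998, -0.068, 0.001]
contact_force: [-0.1, 5.2, 5.5]
opening: 0.0258
finger_force: 30.4
```

step_arm:
  moves:
    - [[0,0,0],[0,0,4.6]]
    - [[0,0,0],[0,0,4.6]]
    - [[0,0,0],[0,0,4.6]]
    - [[0,0,0],[0,0,4.6]]
    - [[0,0,0],[0,0,4.6]]
    - [[0,0,0],[0,0,4.6]]
    - [[0,0,0],[0,0,4.6]]
    - [[0,0,0],[0,0,4.6]]

```text
t: 5.15
position: [0.4645, 0.0395, 0.2164]
eef_rot: [-0.001, 0.994, -0.106, 0.0]
contact_force: [-0.8, 5.7, 9.8]
opening: 0.0253
finger_force: 31.5
```

```bash
python3 - <<'E'
from h import *
P,r,s=tool();print(P,s['q'].round(2),s['contact_force'],s['opening'])
y=r.as_matrix()[:,1];print(np.degrees(np.arctan2(y[1],y[0])))
E
```

```text
[0.46449881 0.0394512  0.21636577] [-0.95  0.56  0.91  2.25 -0.74  0.67 -1.27] [-0.83781015  5.70593544  9.75958657] 0.025335031765962968
-102.11780324884661
```

step_arm:
  moves:
    - [[0,0,0],[0,0,0]]
    - [[0,0,0],[0,0,0]]
    - [[0,0,0],[0,0,0]]
    - [[0,0,0],[0,0,0]]
    - [[0,0,-3],[0,0,0]]
    - [[0,0,-8],[0,0,0]]
    - [[0,0,-13],[0,0,0]]
    - [[0,0,-18],[0,0,0]]
  grip: 1

```text
t: 6.15
position: [0.4639, 0.0388, 0.3967]
eef_rot: [0.001, 0.994, -0.106, -0.001]
contact_force: [-7.2, -62.4, 31.1]
opening: 0.0855
finger_force: 0.0
```

```bash
python3 - <<'E'
from h import *
p,w=cloud('side','pics/s2.png')
a=cv2.resize(p[140:230,180:280],None,fx=5,fy=5)
q,w2=cloud('top'); b=cv2.resize(q[180:265,165:285],None,fx=4,fy=4)
c=np.zeros((450,500+480,3),np.uint8);c[:450,:500]=a;c[:340,500:]=b
cv2.imwrite('pics/m2.png',cv2.resize(c,(784,360))[:,:,::-1])
P,r,s=tool();print(P,r.as_matrix().round(3),s['q'].round(2))
E
```

```text
[0.46504141 0.04189977 0.39828571] [[ 0.979 -0.203  0.002]
 [-0.203 -0.979  0.004]
 [ 0.001 -0.004 -1.   ]] [-1.4   0.25  1.37  2.11 -0.29  1.   -1.64]
```

View pics/m2.png

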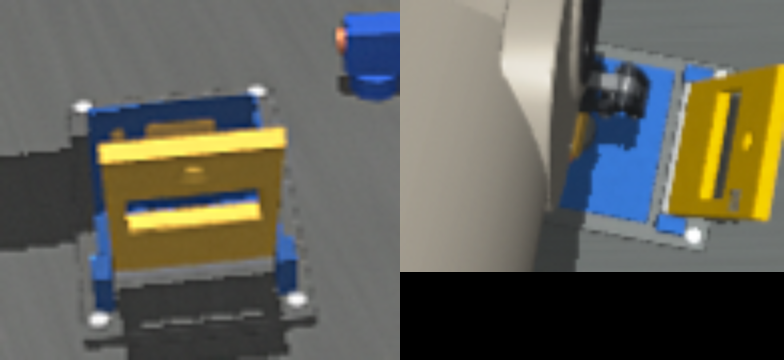

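The fitting stands in the nest behind the open leaf, the leaf is still leaning out, and the arm hides most of the top view. Joint 3 has swung to its limit and the force reading jumped, so I check whether that was only inertia.

step_arm:
  moves:
    - [[0,0,0],[0,0,0]]
    - [[0,0,0],[0,0,0]]
    - [[0,0,0],[0,0,0]]
    - [[0,0,0],[0,0,0]]
    - [[0,0,0],[0,0,0]]
    - [[0,0,0],[0,0,0]]
    - [[0,0,0],[0,0,0]]
    - [[0,0,0],[0,0,0]]
  grip: 0

```text
t: 7.25
position: [0.464, 0.0387, 0.3957]
eef_rot: [0.0, 0.994, -0.106, -0.0]
contact_force: [-0.1, -0.0, -0.0]
opening: 0.0
finger_force: 0.0
```

```bash
python3 - <<'E'
from h import *
P,r,s=tool();print(P,r.as_matrix().round(3),s['q'].round(2),s['qd'].round(2),s['contact_force'],s['moment'])
p,w=cloud('side')
hsv=cv2.cvtColor(p,cv2.COLOR_RGB2HSV).astype(int); H,S=hsv[...,0],hsv[...,1]
v,u=np.mgrid[:384,:512]
for n,(pp,ww) in {'now':(p,w),'old':(np.load('side0.npz')['p'],np.load('side0.npz')['w'])}.items():
    h=cv2.cvtColor(pp,cv2.COLOR_RGB2HSV).astype(int)
    Z=ww[...,2];m=(u>195)&(u<260)&(v>155)&(v<220)&(abs(h[...,0]-24)<8)&(h[...,1]>120)&(Z>.08)
    q=ww[m];e=q[q[:,2]>q[:,2].max()-.012];print(n,m.sum(),q[:,2].max(),e.mean(0),(e.mean(0)[:2]-[.4636,.038])@[-.211,-.977])
E
```

```text
[0.46398613 0.03869854 0.39571783] [[ 0.978 -0.211 -0.   ]
 [-0.211 -0.978  0.   ]
 [-0.     0.    -1.   ]] [-1.39  0.26  1.37  2.11 -0.3   1.   -1.64] [-0.  0.  0.  0. -0.  0.  0.] [-0.13232123 -0.02041528 -0.0205971 ] [ 0.04303113 -0.01517528  0.00309917]
now 1011 0.2066775871513813 [ 0.43153167 -0.11767128  0.20108976] 0.1588572600861429
old 1194 0.2129982409764063 [ 0.43637044 -0.09325117  0.20833445] 0.13397783155056334
```

step_arm:
  moves:
    - [[0.5,0.5,-2],[0,0,0]]
    - [[1,2,-4],[0,0,0]]
    - [[1.5,5,-4],[0,0,0]]
    - [[2,9,-4],[0,0,0]]
    - [[2.5,13,-4],[0,0,0]]
    - [[3,17,-4],[0,0,0]]
    - [[3.5,20.5,-4],[0,0,0]]
    - [[3.5,20.5,-4],[0,0,0]]
  grip: 0

```text
t: 8.3
position: [0.4541, -0.1721, 0.4358]
eef_rot: [0.001, 0.994, -0.109, -0.0]
contact_force: [-0.6, -0.2, -0.9]
opening: -0.0003
finger_force: 0.0
```

```bash
python3 - <<'E'
from h import *
P,r,s=tool();print(P,r.as_matrix().round(3),s['q'].round(2),s['qd'].round(2),s['contact_force'])
E
```

```text
[ 0.45412691 -0.17205618  0.43580376] [[ 0.976 -0.216 -0.   ]
 [-0.216 -0.976 -0.001]
 [ 0.     0.001 -1.   ]] [-0.91  0.17  1.29  2.03 -0.18  1.08 -1.32] [-0.08 -0.02 -0.01  0.01  0.01  0.   -0.06] [-0.55578266 -0.15498595 -0.92364314]
```

step_arm:
  moves:
    - [[0,0,3],[0,0,0]]
    - [[0,0,6],[0,0,0]]
    - [[0,0,9],[0,0,0]]
    - [[0,0,11],[0,0,0]]
    - [[0,0,11],[0,0,0]]
    - [[0,-2,11],[0,0,0]]
    - [[0,-3.5,11],[0,0,0]]
    - [[0,-5,11],[0,0,0]]

```text
t: 9.3
position: [0.4662, -0.1196, 0.327]
eef_rot: [-0.0, 0.994, -0.106, 0.001]
contact_force: [0.1, -2.1, 3.2]
opening: 0.0001
finger_force: 0.0
```

step_arm:
  moves:
    - [[0,-1.2,0],[0,0,0]]
    - [[0,-2.4,0],[0,0,0]]
    - [[0,-3.6,0],[0,0,0]]
    - [[0,-4.8,0],[0,0,0]]
    - [[0,-6,0],[0,0,0]]
    - [[0,-7.2,0],[0,0,0]]
    - [[0,-8.4,0],[0,0,0]]
    - [[0,-9.6,0],[0,0,0]]

```text
t: 10.3
position: [0.4859, -0.0256, 0.3257]
eef_rot: [0.0, 0.994, -0.106, -0.0]
contact_force: [0.2, 0.6, 0.0]
opening: -0.0002
finger_force: 0.0
```

```bash
cat >> h.py <<'E'
def leaf():
    p,w=cloud('side'); h=cv2.cvtColor(p,cv2.COLOR_RGB2HSV).astype(int)
    q=w[(abs(h[...,0]-24)<8)&(h[...,1]>120)]
    d=q[:,:2]-[.4636,.038]; x=d@[-.977,.211]; y=d@[-.211,-.977]
    k=(abs(x)<.07)&(abs(x)>.035)&(y>-.1)&(y<.2)&(q[:,2]>.04)
    return p,x[k],y[k],q[k,2]
E
python3 - <<'E'
from h import *
p,x,y,z=leaf(); i=np.argsort(-z)[:40]
print(len(z),y[i].mean(),z[i].mean(),y.min(),y.max())
P,r,s=tool();print(P,r.as_matrix().round(3),s['q'].round(2),s['contact_force'])
E
```

```text
613 0.02865635944816316 0.19514419312992118 -0.04509959925997433 0.09811605397276385
[ 0.48630891 -0.0242088   0.32560323] [[ 0.978 -0.209 -0.   ]
 [-0.209 -0.978  0.   ]
 [-0.    -0.    -1.   ]] [-0.96  0.38  1.08  2.14 -0.44  0.87 -1.39] [1.14813135 1.76725426 0.28340236]
```

The leaf is past upright, with its free edge at y = +29 mm, and sinking. I move to the pin.

step_arm:
  moves:
    - [[0,1,-3],[0,0,-8]]
    - [[0,0,-6],[0,0,-18]]
    - [[-0.8,-5,-6],[0,0,-28]]
    - [[-1.6,-10.5,-6],[0,0,-38]]
    - [[-2.4,-16,-6],[0,0,-48]]
    - [[-3.2,-21.5,-6],[0,0,-58]]
    - [[-4,-27,-6],[0,0,-68]]
    - [[-4.8,-32,-6],[0,0,-78]]
  grip: 1

```text
t: 11.35
position: [0.5061, 0.2987, 0.3856]
eef_rot: [-0.0, 0.838, 0.546, -0.0]
contact_force: [0.8, -0.8, -0.6]
opening: 0.085
finger_force: 0.0
```

```bash
python3 - <<'E'
from h import *
P,r,s=tool();print(P,s['q'].round(2),s['contact_force'])
print('err tool cm',r.inv().apply(np.array([.513,.364,.30])-P)*100)
y=r.as_matrix()[:,1];print(np.degrees(np.arctan2(y[1],y[0])))
z=np.load('top0.npz');w=z['w'];p=z['p'].astype(int);v,u=np.mgrid[:384,:512]
k=(u>80)&(u<120)&(v>185)&(v<225)&(w[...,2]>.069)&(p[...,0]>2*p[...,1]);print(k.sum(),w[k].mean(0),cv2.minEnclosingCircle((w[k,:2]*1000).astype(np.float32)))
p,x,y,z=leaf(); print(y.min(),y.max(),z.max())
E
```

```text
[0.50609376 0.29870015 0.38560355] [-1.21  0.37  0.72  1.86 -0.28  1.02 -0.79] [ 0.783153   -0.75202768 -0.57241343]
err tool cm [ 6.25319688 -2.00327618  8.56047616]
-23.81045307598543
49 [0.51357588 0.36423278 0.07237335] ((514.2315673828125, 365.0806579589844), 10.797491073608398)
-0.07585328449243108 0.08904274686283636 0.08821001390868377
```

step_arm:
  moves:
    - [[3,-1,3],[0,0,-6]]
    - [[6.3,-2,6],[0,0,-11.6]]
    - [[6.3,-2,7],[0,0,-11.6]]
    - [[6.3,-2,9],[0,0,-11.6]]
    - [[6.3,-2,10],[0,0,-11.6]]
    - [[6.3,-2,10],[0,0,-11.6]]
    - [[6.3,-2,10],[0,0,-11.6]]
    - [[6.3,-2,10],[0,0,-11.6]]

```text
t: 12.4
position: [0.514, 0.3622, 0.2864]
eef_rot: [-0.0, 0.78, 0.625, 0.001]
contact_force: [-0.8, -0.3, 0.2]
opening: 0.0855
finger_force: 0.0
```

```bash
python3 - <<'E'
from h import *
P,r,s=tool();print(P,s['q'].round(2),s['contact_force'])
print('err tool cm',r.inv().apply(np.array([.5135,.3642,.218])-P)*100)
y=r.as_matrix()[:,1];print(np.degrees(np.arctan2(y[1],y[0])))
p,x,y,z=leaf(); print(y.min(),y.max(),z.max())
q,w=cloud('top')
a=cv2.resize(p[100:220,170:270],(500,600));b=cv2.resize(q[180:265,165:285],(300,212));b2=cv2.resize(q[170:240,60:140],(300,262))
c=np.zeros((600,800,3),np.uint8);c[:,:500]=a;c[:212,500:]=b;c[300:562,500:]=b2
cv2.imwrite('pics/m3.png',c[:,:,::-1])
h=cv2.cvtColor(q,cv2.COLOR_RGB2HSV).astype(int)
v,u=np.mgrid[:384,:512]
m=(u>160)&(u<250)&(v>180)&(v<262)&(w[...,2]>.070)&(abs(h[...,0]-24)<8)&(h[...,1]>100)
k=w[m];print('fit',m.sum(),k.mean(0),cv2.minAreaRect((k[:,:2]*1000).astype(np.float32)))
E
```

```text
[0.51404429 0.36216922 0.28638738] [-1.15  0.54  0.59  1.84 -0.38  0.87 -0.6 ] [-0.8342543  -0.29203116  0.21542316]
err tool cm [ 0.18024938 -0.10078823  6.83885161]
-12.581403047744729
-0.08419778063916497 0.08860533042622468 0.0600476079623794
fit 187 [0.46423217 0.03803179 0.07596813] ((464.6408996582031, 38.43402862548828), (26.06435203552246, 48.93212890625), 78.06829833984375)
```

View pics/m3.png

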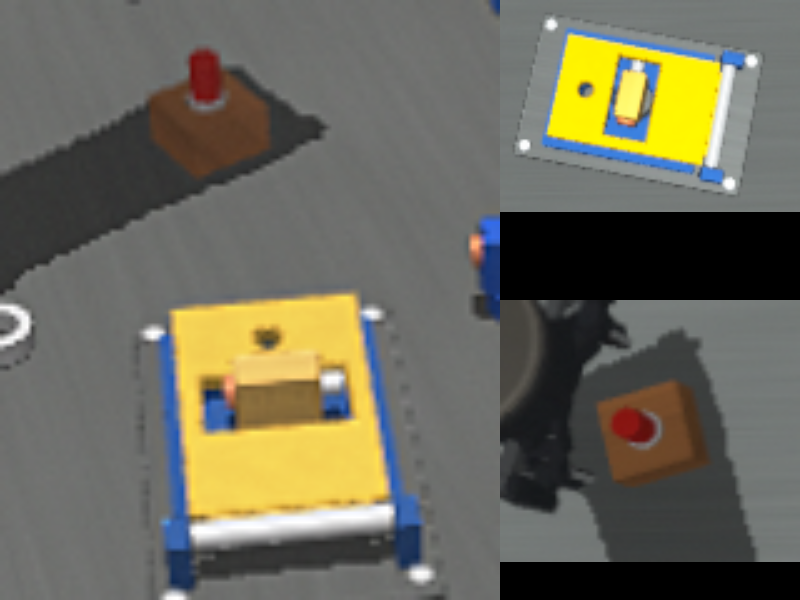

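The leaf has sunk over the aligned fitting, with the nipple to the front at -11.9°. The red handle is upright in its stand, so I grip it.

step_arm:
  moves:
    - [[0.2,-0.1,2],[0,0,0]]
    - [[0.2,-0.1,4],[0,0,0]]
    - [[0.2,-0.1,6],[0,0,0]]
    - [[0.2,-0.1,6.8],[0,0,0]]
    - [[0.2,-0.1,6.8],[0,0,0]]
    - [[0.2,-0.1,6.8],[0,0,0]]
    - [[0.2,-0.1,6.8],[0,0,0]]
    - [[0.2,-0.1,6.8],[0,0,0]]

```text
t: 13.5
position: [0.5134, 0.3645, 0.2182]
eef_rot: [-0.0, 0.78, 0.625, 0.0]
contact_force: [0.1, 0.3, -0.1]
opening: 0.0855
finger_force: 0.0
```

step_arm:
  moves:
    - [[0,0,0],[0,0,0]]
    - [[0,0,0],[0,0,0]]
    - [[0,0,0],[0,0,0]]
    - [[0,0,0],[0,0,0]]
    - [[0,0,0],[0,0,0]]
    - [[0,0,0],[0,0,0]]
    - [[0,0,0],[0,0,0]]
    - [[0,0,0],[0,0,0]]
  grip: 0
  newtons: 60

```text
t: 14.5
position: [0.5133, 0.3643, 0.2179]
eef_rot: [-0.0, 0.78, 0.625, 0.0]
contact_force: [-1.6, -1.5, 4.3]
opening: 0.0201
finger_force: 58.5
```

step_arm:
  moves:
    - [[0,0,-0.5],[0,0,0]]
    - [[0,0,-2],[0,0,0]]
    - [[0,0,-4],[0,0,0]]
    - [[0,0,-6],[0,0,0]]
    - [[0,0,-8],[0,0,0]]
    - [[0,0,-8.5],[0,0,0]]
    - [[0,0,-8.5],[0,0,0]]
    - [[0,0,-8.5],[0,0,0]]

```text
t: 15.5
position: [0.5131, 0.3643, 0.302]
eef_rot: [0.0, 0.78, 0.625, -0.001]
contact_force: [-0.5, -0.6, -1.3]
opening: 0.0205
finger_force: 58.7
```

```bash
python3 - <<'E'
from h import *
P,r,s=tool();print(P,r.as_matrix().round(3),s['q'].round(2),s['contact_force'])
p,w=cloud('side'); h=cv2.cvtColor(p,cv2.COLOR_RGB2HSV).astype(int)
red=((h[...,0]<6)|(h[...,0]>174))&(h[...,1]>150)
d=np.linalg.norm(w[...,:2]-P[:2],axis=2)
k=red&(d<.05);print('red',k.sum(),w[k].mean(0),w[k].min(0),w[k].max(0))
q,w2=cloud('top'); h=cv2.cvtColor(q,cv2.COLOR_RGB2HSV).astype(int)
# leaf hole in top view: pixels near
m=arm.camera_model('top');T=np.array(m['camera_from_world'])
v,u=np.mgrid[:384,:512]
g=(u>190)&(u<210)&(v>205)&(v<228)&~((abs(h[...,0]-25)<10)&(h[...,1]>150))
n,l,st,c=cv2.connectedComponentsWithStats(g.astype(np.uint8));print(st,c)
K=np.array([[m['fx'],0,m['cx']],[0,m['fy'],m['cy']],[0,0,1]]);Ti=np.linalg.inv(T)
for cc in c[1:]:
    sl=cv2.undistortPoints(cc.reshape(1,1,2),K,np.array([m['k1'],0,0,0.]))[0,0];dd=Ti[:3,:3]@[*sl,1];print(Ti[:3,3]+dd*(.056-Ti[2,3])/dd[2])
a=cv2.resize(p[70:220,170:270],(400,600));b=cv2.resize(q[180:265,165:285],(400,283));
c=np.zeros((600,800,3),np.uint8);c[:,:400]=a;c[:283,400:]=b;cv2.imwrite('pics/m4.png',c[:,:,::-1])
E
```

```text
[0.5130518  0.36432449 0.30203576] [[ 0.218  0.976 -0.001]
 [ 0.976 -0.218 -0.001]
 [-0.001 -0.001 -1.   ]] [-1.16  0.52  0.6   1.83 -0.37  0.9  -0.61] [-0.48990108 -0.57659315 -1.27669773]
red 61 [0.51304106 0.35907774 0.14535987] [0.50270151 0.34982853 0.12489565] [0.55479356 0.37187177 0.23810792]
[[     0      0    512    384 196565]
 [   196    213      6      6     27]
 [   208    218      2     10     16]] [[255.51159159 191.49411645]
 [198.88888889 215.51851852]
 [208.625      223.25      ]]
[0.47362913 0.08687632 0.056     ]
[0.45249937 0.06123143 0.056     ]
```

View pics/m4.png

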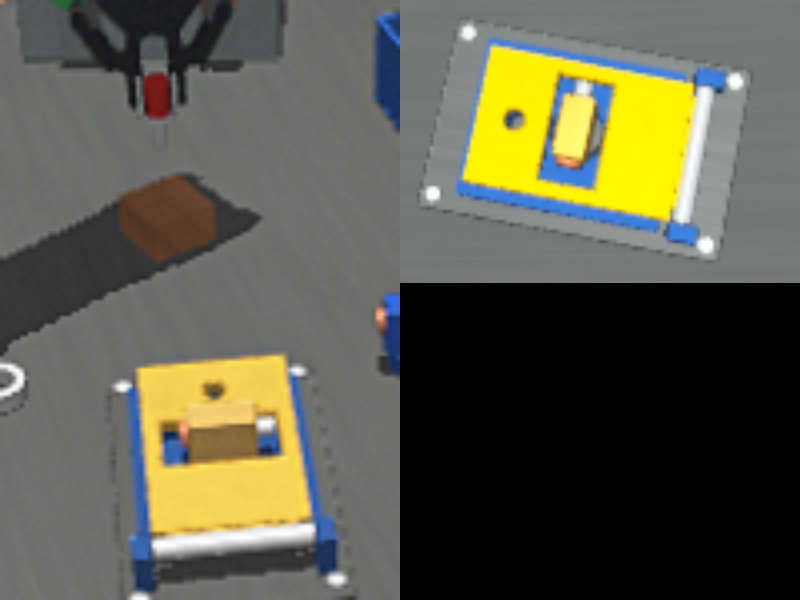

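The pin hangs straight in the gripper, the stand is empty, and the leaf hole is near (515,119) in the crop. I move over the hole.

step_arm:
  moves:
    - [[-3,0.2,-0.5],[0,0,0]]
    - [[-7.5,0.6,-0.5],[0,0,0]]
    - [[-12,1,-0.5],[0,0,0]]
    - [[-17,1.4,-0.5],[0,0,0]]
    - [[-22,1.8,-0.5],[0,0,0]]
    - [[-26,2.1,-0.5],[0,0,0]]
    - [[-27.9,2.2,-0.5],[0,0,0]]
    - [[-27.9,2.2,-0.5],[0,0,0]]

```text
t: 16.6
position: [0.474, 0.0865, 0.3077]
eef_rot: [-0.0, 0.781, 0.625, -0.0]
contact_force: [0.0, -0.3, -1.0]
opening: 0.0202
finger_force: 58.8
```

```bash
python3 - <<'E'
from h import *
p,w=cloud('side')
P,r,s=tool();print(P,r.as_matrix().round(3),s['q'].round(2),s['contact_force'])
print('err tool cm',r.inv().apply(np.array([.474,.0867,.307])-P)*100)
cv2.imwrite('pics/m5.png',cv2.resize(p[100:220,170:270],(500,600),interpolation=cv2.INTER_CUBIC)[:,:,::-1])
E
```

```text
[0.47423882 0.08758218 0.30769164] [[ 0.218  0.976  0.   ]
 [ 0.976 -0.218  0.   ]
 [ 0.    -0.    -1.   ]] [-0.92  0.29  0.7   2.15 -0.26  0.79 -0.26] [ 0.22694498  0.02556429 -2.52485857]
err tool cm [-0.09131223 -0.00408796  0.06914976]
```

View pics/m5.png

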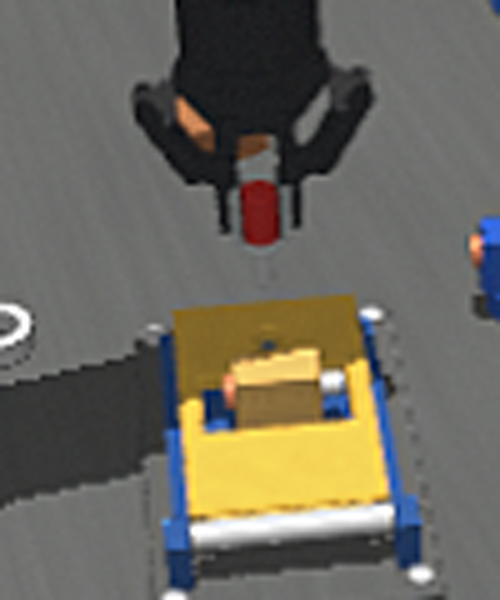

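step_arm:
  moves:
    - [[0,0,1.5],[0,0,0]]
    - [[0,0,3],[0,0,0]]
    - [[0,0,3.5],[0,0,0]]
    - [[0,0,3.8],[0,0,0]]
    - [[0,0,4.2],[0,0,0]]
    - [[0,0,4.6],[0,0,0]]
    - [[0,0,5],[0,0,0]]
    - [[0,0,5.2],[0,0,0]]

```text
t: 17.65
position: [0.474, 0.0873, 0.2555]
eef_rot: [-0.0, 0.78, 0.625, -0.0]
contact_force: [1.1, -0.3, -0.9]
opening: 0.02
finger_force: 58.7
```

```bash
python3 - <<'E'
from h import *
P,r,s=tool();print(P,s['contact_force'].round(1),s['moment'].round(2))
print('err tool cm',r.inv().apply(np.array([.474,.0867,.228])-P)*100)
E
```

```text
[0.47401763 0.08725691 0.25550894] [ 1.1 -0.3 -0.9] [ 0.01  0.01 -0.04]
err tool cm [-0.05454187  0.01078225  2.75089623]
```

step_arm:
  moves:
    - [[-0.05,0,0.3],[0,0,0]]
    - [[-0.05,0,0.5],[0,0,0]]
    - [[-0.05,0,0.7],[0,0,0]]
    - [[-0.05,0,0.9],[0,0,0]]
    - [[-0.05,0,1.1],[0,0,0]]
    - [[-0.05,0,1.3],[0,0,0]]
    - [[-0.05,0,1.5],[0,0,0]]
    - [[-0.05,0,1.6],[0,0,0]]

```text
t: 18.65
position: [0.4739, 0.0867, 0.2396]
eef_rot: [-0.0, 0.78, 0.625, -0.0]
contact_force: [0.4, 1.1, -1.6]
opening: 0.0202
finger_force: 58.7
```

step_arm:
  moves:
    - [[0,0,0.2],[0,0,0]]
    - [[0,0,0.4],[0,0,0]]
    - [[0,0,0.6],[0,0,0]]
    - [[0,0,0.8],[0,0,0]]
    - [[0,0,1.0],[0,0,0]]
    - [[0,0,1.15],[0,0,0]]
    - [[0,0,1.15],[0,0,0]]
    - [[0,0,1.15],[0,0,0]]

```text
t: 19.65
position: [0.474, 0.0868, 0.2283]
eef_rot: [0.0, 0.78, 0.625, 0.0]
contact_force: [1.5, 3.1, 3.5]
opening: 0.0207
finger_force: 58.8
```

step_arm:
  moves:
    - [[0,0,0.05],[0,0,0]]
    - [[0,0,0.1],[0,0,0]]
    - [[0,0,0.15],[0,0,0]]
    - [[0,0,0.2],[0,0,0]]
    - [[0,0,0.2],[0,0,0]]
    - [[0,0,0.2],[0,0,0]]
    - [[0,0,0.2],[0,0,0]]
    - [[0,0,0.2],[0,0,0]]

```text
t: 20.65
position: [0.4742, 0.0867, 0.2273]
eef_rot: [-0.0, 0.78, 0.625, 0.001]
contact_force: [-8.2, 2.0, 37.8]
opening: 0.0204
finger_force: 62.9
```

step_arm:
  moves:
    - [[0,0,-0.05],[0,0,0]]
    - [[0,0,-0.05],[0,0,0]]
    - [[0,0,-0.05],[0,0,0]]
    - [[0,0,-0.05],[0,0,0]]
    - [[0,0,-0.05],[0,0,0]]
    - [[0,0,-0.05],[0,0,0]]
    - [[0,0,-0.05],[0,0,0]]
    - [[0,0,-0.05],[0,0,0]]

```text
t: 21.65
position: [0.4742, 0.0867, 0.2275]
eef_rot: [-0.0, 0.78, 0.625, 0.0]
contact_force: [-5.1, 1.9, 28.0]
opening: 0.02
finger_force: 61.4
```

```bash
python3 - <<'E'
from h import *
p,w=cloud('side')
P,r,s=tool();print(P,s['contact_force'].round(1))
h=cv2.cvtColor(p,cv2.COLOR_RGB2HSV).astype(int)
q=w[(abs(h[...,0]-24)<8)&(h[...,1]>120)];d=q[:,:2]-[.4636,.038]; x=d@[-.977,.211]; y=d@[-.211,-.977]
k=(abs(x)<.053)&(abs(x)>.046)&(y>-.078)&(y<.08)&(q[:,2]>.038)&(q[:,2]<.065)
a=np.polyfit(y[k],q[k,2],1);print('leaf slope,z0',k.sum(),a,np.polyval(a,-.05))
cv2.imwrite('pics/m6.png',cv2.resize(p[100:220,170:270],(500,600),interpolation=cv2.INTER_CUBIC)[:,:,::-1])
E
```

```text
[0.47420642 0.08676013 0.22748411] [-5.   2.4 27.6]
leaf slope,z0 172 [0.00406658 0.04500059] 0.044797258052792416
```

View pics/m6.png

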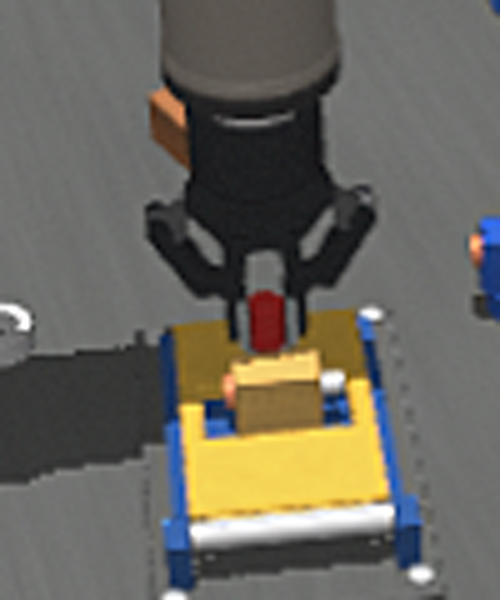

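The leaf is level (slope 0.004, upper face at about 45 mm). The pin is home at (265,320), pressed with 28 N, and the fitting stands through the window with its nipple to the front. I hand the job in.

```bash
python3 -c "
from cell import arm
print(arm.job_done())"
```

```text
the job is handed in; nothing more can be done
None
```

The fitting is turned with its nipple to the front (within about half a degree of parallel to the hinge), the upper half is fully shut, and the pin is home, still gripped and pressed down with about 28 N; I handed it in at about 22 s.

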